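# Clip the canister lid into the slanted lid stand

## Robot

A 6-joint arm with a two-finger parallel gripper is mounted at the origin on a cart in front of the work surface, level with it; the furniture and walls round the work are solid. World frame = base frame: x ahead of the robot, y to its left, z up, the work surface at z = 0. Lengths are in m, angles in rad, forces in N, time in s.
With the tool pointing down it reaches from about 0.4 to 0.825 m from the base axis. Payload 7 kg.
Tool frame: the origin (TCP) lies at the very end of the fingers, on their centre line; the grasp point (between the pads) lies arm.hold_point_z behind it (arm.hold_point_z is the distance from the TCP to the grasp point, in m); z points along the fingers, y is the line along which they close (so a half turn about z gives the same grasp; the last joint's range is limited). The gripper opens to 88 mm and grips with 3 to 60 N. Pads are 19 mm wide; open, the fingers measure 130 mm over their backs; the gripper's body (78 mm by 193 mm) begins 47 mm behind the grasp point.
Start: joints at [1.438, 0.359, 0.012, 0, -1.224, -0.288], TCP at [0.276, 0.616, 0.227] pointing down, gripper open.
Joint ranges: [-3.07, 3.07], [-1.43, 2.12], [-1.02, 1.25], [-3.03, 1.67], [-3.05, -0], [-3.03, 3.03]. Speed limits (rad/s): [2.39, 2.39, 3.01, 3.14, 3.14, 3.14].

## Interface

Orientations are given as [roll, pitch, yaw] about the fixed x, y, z axes, in that order (R = Rz(yaw) Ry(pitch) Rx(roll)).
In Python, from station import arm gives the robot as it stands.
- The arm moves only by the shell command python3 nudge.py 'ROWS' [FORCE]. ROWS is a JSON list of rows, 1 to 20 of them, each written [opening, [dx, dy, dz], turn]: the finger opening in m, then dx, dy, dz in normalised numbers (1 is 1 m), then a turn about the tool's z in shares of 2 pi rad (1.0 is 2 pi rad); each row is the pose to reach, as a shift and turn from the pose commanded when the command began, along the tool's axes at that moment; what a row does not reach only later rows make up. A row lasts 1/12 s, in which the tool goes at most 0.0417 m and 0.125 rad, less where a joint would pass 70% of its speed; a pose out of reach is approached as far as the arm can. The fingers move at their own pace and stop on an object; FORCE is the grip in N (left out, the last holds). Time passes only in rows, so rows that do not move let the fingers close. It prints the time, the measured TCP pose, the force, the opening and the grip force at its end. A shift or turn number past 1, either way, is cut back to 1. Input that does not fit is refused with a message, and nothing moves.
- arm.get_state(): the state, without advancing time (a new reading comes with each control period).
- arm.grab_frame(name): name is "scene" or "top"; returns the picture (384x512x3 uint8, red, green, blue); there is no depth.
- arm.camera_params(name): a dict with "fx", "fy", "cx", "cy" (pixels), "T" (4x4, takes a point from camera to world coordinates). Camera axes: x right, y down, z forward; pixel columns grow to the right and rows downward; lengths in m; the calibration is good to about 2 mm. A picture is of the moment at which its call begins. camera_params takes no time and is no camera call.
- arm.job_done(): hands the job in; it is judged then, once.
The state is a dict: "t": time; "q": joint angles; "qd": joint speeds; "joint_efforts": joint torques, N m; "eef_pos": TCP position; "ee_rot": TCP orientation; "force": force on the tool from outside, world axes, zero at the start; "moment": the same for the moment, N m; "width": finger opening in m; "gripper_force": force on a finger pad.
Only numpy, scipy, OpenCV 4.12 (cv2) and the standard library are available. Lean on these libraries where they do the work, as an engineer would, in place of code of your own. Each camera call takes 0.05 s, during which the arm holds its last target. There are 200 camera calls.

## Task

Take the loose wooden lid off the white sugar canister and put it away in the slanted steel lid stand: knob up, lying flat on the back rest, under the sprung clip and between the side cheeks, pushed gently down the slope until it is fully home against the toe stop. The stand's pocket slides on its rails and may be clamped some way nearer or farther, so feel for it; keep the gripper itself off the stand and its clip, and let go of the lid. Leave the canister standing where it is, and do not shift the espresso cup, the salt shaker or the teaspoon.

Things in the scene. Friction and masses are not known exactly. Their poses are not given: they have to be found in the camera images.
- lid: Square light-wood lid, about 0.16 kg, loose on the canister. Origin: centre of its underside; z up through the knob. From there up: locating lip 88x88 mm, z 0 to 5; plate 112x112, z 5 to 13; square knob 26x26, sides parallel to the plate's, z 13 to 43. Its four edges are alike: any may go down into the stand.
- canister: White square porcelain canister, 106x106 mm (120 over the relief), loose, 0.5 kg; left or right, with the stand on the other side. Origin: centre of its underside; z up. The lid's plate rests on its rim, 122 mm up; inside 96x96 mm, so the lip has 4 mm play each side.
- lid_stand: Foot of the steel lid stand, fixed, 200x124 mm. Origin: centre of its underside on the worktop; x away from the robot, z up. A slanted pocket rides on its two rails and is clamped up to 22 mm fore or aft of the middle: its setting is not reported, so feel for it. Lid home: its origin 51 mm above the worktop, x = 8 mm plus the setting, y within 4, its z axis leaning 20 degrees towards -x.
- mid_toe (a point): Fixed point of the stand, at (-45, 0, 32) mm: here back rest and toe stop meet when the pocket is set to the middle; a setting shifts all of the pocket along the stand's x. Back rest: rises 20 degrees away from the robot from there, 125 mm up the slope, 122 wide. Toe stop: square to it, 17 mm high. Side cheeks: 120 mm apart (4 mm play), 28 mm up the slope, 13 high.
- foot_front (a point): Foot front, middle (at (-100, 0, 8) mm). Over the toe is a sprung clip leaf 50 mm wide: its mouth ends 33 mm up the slope, 21 mm over the rest; its bump 14 mm up leaves 10.5 mm, so the 13 mm lid lifts it. It drags: lid flat on the rest, push down the slope with about 3 to 18 N until the hard toe stop. Fingers closing along the stand's y clear it; along x they foul it.
- cup: White espresso cup, bystander, 64x87x50 mm, between canister and stand. Origin: centre of its underside.
- salt: Salt shaker, bystander, 44 mm across, 90 mm high. Origin: centre of its underside.
- spoon: Metal teaspoon lying on the worktop, bystander, 139x30x10 mm. Origin: centre of its underside.

How it is judged:
On the way:
1. the lid has been lifted clear of the canister (z of lid in the frame of canister above 0.14 m), for 0.1 s.
At the end, for the whole second after the job is handed in: The lid is in the stand, gripped by the clip (over 4 N), released, at rest: origin 49.8 to 52.5 mm above the foot's underside (51.2 if home), leaning 20 degrees (within 3), within 9 mm of the middle sideways, within the rails' range. The canister stands upright within 30 mm of its start (x of lid in the frame of lid_stand between -0.02 and 0.036 m and y of lid in the frame of lid_stand between -0.009 and 0.009 m and z of lid in the frame of lid_stand between 0.0498 and 0.0525 m and angle between lid's own z axis and vertical between 0.295 and 0.4 rad and contact force between lid and lid_stand above 4 N and linear speed of lid below 0.01 m/s and contact force between lid and the fingers below 0.1 N and distance of canister from where it was at the start of the episode below 0.03 m and angle between canister's own z axis and vertical below 0.1 rad); the robot touches nothing.
It fails at once if the fingers press on the stand or its clip with more than 10 N (contact force between the fingers and lid_stand above 10 N).
It fails at once if the lid is pressed or struck against the stand with more than 70 N (contact force between lid and lid_stand above 70 N).
It fails at once if the canister is tipped or shifted by more than 30 mm (distance of canister from where it was at the start of the episode above 0.03 m or angle between canister's own z axis and vertical above 0.25 rad).
It fails at once if the cup, the salt shaker or the teaspoon is shifted by more than 30 mm (distance of any of cup, salt, spoon from where it was at the start of the episode above 0.03 m).
It also fails if it takes over 54 s, if anything falls off the work surface, if the arm or the gripper's body presses on something with over 40 N, if the wrist force passes 120 N, or if a joint passes its speed limit or range.

## Working session

There is one attempt and no reset: what is moved stays moved. The work goes in short steps, Python scripts to look and compute and a shell command to move; the robot and the scene stay as the last step left them, time stands still between calls to the robot, and variables do not carry over. Pictures are saved under pics/ and viewed, at most 11 in all, crops included, and the job is handed in when it is done.

```bash
ls; mkdir -p pics
python3 - <<'E'
from station import arm
import cv2,numpy as np
for n in ("scene","top"):
    f=arm.grab_frame(n); cv2.imwrite(f"pics/{n}0.png",f[:,:,::-1]); p=arm.camera_params(n); print(n,{k:np.round(v,4).tolist() for k,v in p.items()})
s=arm.get_state(); print(s, arm.hold_point_z)
E
```

```text
nudge.py
pics
station.py
scene {'fx': 477.2107, 'fy': 477.2107, 'cx': 251.0139, 'cy': 183.8082, 'T': [[-0.7411, -0.2451, 0.625, -0.1366], [-0.6712, 0.2917, -0.6815, 0.7095], [-0.0152, -0.9246, -0.3807, 0.5371], [0.0, 0.0, 0.0, 1.0]]}
top {'fx': 362.0266, 'fy': 362.0266, 'cx': 257.8512, 'cy': 186.5242, 'T': [[0.0191, -0.9949, 0.0995, 0.4582], [-0.9995, -0.0217, -0.025, -0.0338], [0.0271, -0.0989, -0.9947, 1.0042], [0.0, 0.0, 0.0, 1.0]]}
{'t': 0.1, 'q': array([ 1.43810795e+00,  3.59324017e-01,  1.11357284e-02, -2.97232574e-04,
       -1.22410693e+00, -2.88097872e-01]), 'qd': array([-0.00088498,  0.00020185,  0.00172381,  0.00092768, -0.00044063,
        0.00058215]), 'joint_efforts': array([-2.82396271e-03, -5.84164345e+01,  2.93754101e+01,  7.01557025e+00,
        1.02269652e-02, -5.85228872e-05]), 'eef_pos': array([0.27557282, 0.61569589, 0.22570634]), 'ee_rot': array([ 3.14007614e+00, -1.58001547e-04, -4.20887334e-01]), 'force': array([ 0.16310454, -0.06868698, -0.00929757]), 'moment': array([-0.0155562 , -0.00165883, -0.00244124]), 'gripper_force': 0.0, 'width': 0.08785711347896809} 0.0188
```

View pics/scene0.png

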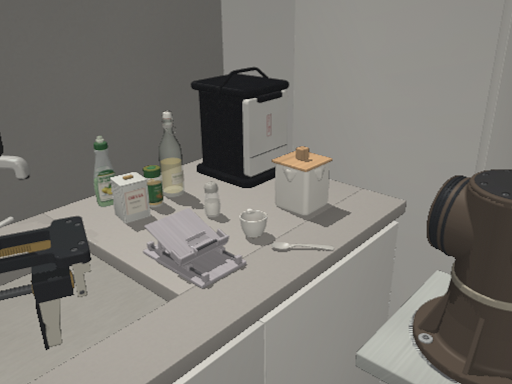

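View pics/top0.png

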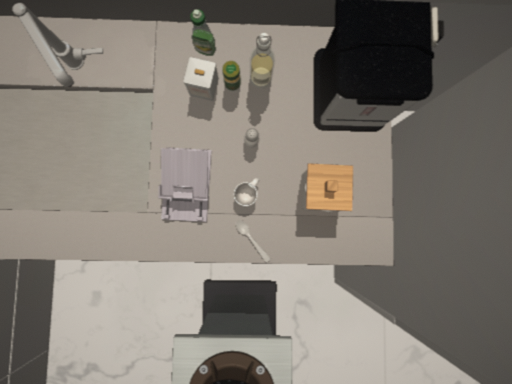

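The scene view shows the lid on the canister at (302,160), knob at (302,153), and the stand at (190,245). In the top view the lid is at (330,187), its knob at (333,185), the stand at (186,185), the cup at (245,195) and the salt shaker at (252,135). Next I'll measure the lid by colour and enlarge the stand.

```bash
cat > h.py <<'E'
from station import arm
import cv2,numpy as np
P={n:arm.camera_params(n) for n in("scene","top")}
def ray(n,u,v):
    p=P[n];T=np.array(p["T"]);d=T[:3,:3]@np.array([(u-p["cx"])/p["fx"],(v-p["cy"])/p["fy"],1]);return T[:3,3],d/np.linalg.norm(d)
def onz(n,u,v,z):
    o,d=ray(n,u,v);return o+d*(z-o[2])/d[2]
def tri(a,b):
    (o1,d1),(o2,d2)=ray("scene",*a),ray("top",*b)
    s=np.linalg.lstsq(np.c_[d1,-d2],o2-o1,rcond=None)[0];x,y=o1+s[0]*d1,o2+s[1]*d2
    return (x+y)/2,np.linalg.norm(x-y)
def proj(n,X):
    p=P[n];T=np.array(p["T"]);c=T[:3,:3].T@(np.array(X)-T[:3,3]);return np.array([p["fx"]*c[0]/c[2]+p["cx"],p["fy"]*c[1]/c[2]+p["cy"]])
E
python3 - <<'E'
from h import *
R={"scene":(265,140,340,175),"top":(300,155,362,220)}
Q={}
for n in R:
    im=cv2.imread(f"pics/{n}0.png");h=cv2.cvtColor(im,cv2.COLOR_BGR2HSV)
    m=cv2.inRange(h,(5,90,60),(22,255,255));k=np.zeros_like(m);x0,y0,x1,y1=R[n];k[y0:y1,x0:x1]=m[y0:y1,x0:x1]
    c=max(cv2.findContours(k,0,2)[0],key=cv2.contourArea)
    r=cv2.minAreaRect(c);print(n,r,np.round(cv2.boxPoints(r),1).tolist(),cv2.approxPolyDP(c,3,True)[:,0].tolist(),np.array([c[:,0].min(0),c[:,0].max(0)]).tolist());
    if n=="top":
        for z in(.13,):print([onz("top",*q,z)[:2].round(4).tolist() for q in cv2.boxPoints(r)],onz("top",*r[0],z).round(4))
a=cv2.imread("pics/scene0.png")[130:280,130:350];b=cv2.imread("pics/top0.png")[135:235,150:270]
cv2.imwrite("pics/cs.png",cv2.resize(a,None,fx=3.6,fy=3.6,interpolation=2));cv2.imwrite("pics/ct.png",cv2.resize(b,None,fx=6,fy=6,interpolation=2))
cv2.imwrite("pics/cl.png",np.hstack([cv2.resize(cv2.imread("pics/scene0.png")[140:220,265:345],(400,400),interpolation=2),cv2.resize(cv2.imread("pics/top0.png")[150:230,290:370],(400,400),interpolation=2)]))
E
```

```text
scene ((302.0296325683594, 158.21249389648438), (56.569095611572266, 23.18871307373047), 16.50436019897461) [[271.6000061035156, 161.3000030517578], [278.20001220703125, 139.10000610351562], [332.3999938964844, 155.10000610351562], [325.8999938964844, 177.39999389648438]] [[272, 161], [305, 171], [331, 159], [299, 147]] [[272, 147], [331, 171]]
top ((329.3841857910156, 186.89537048339844), (46.1630859375, 45.64350509643555), 2.2906100749969482) [[305.3999938964844, 208.8000030517578], [307.20001220703125, 163.1999969482422], [353.3999938964844, 165.0], [351.5, 210.60000610351562]] [[308, 164], [306, 208], [351, 210], [352, 166]] [[306, 164], [352, 210]]
[[0.494, -0.172], [0.6058, -0.1759], [0.6039, -0.2898], [0.4918, -0.2845]] [ 0.5485 -0.2304  0.13  ]
```

View pics/cs.png

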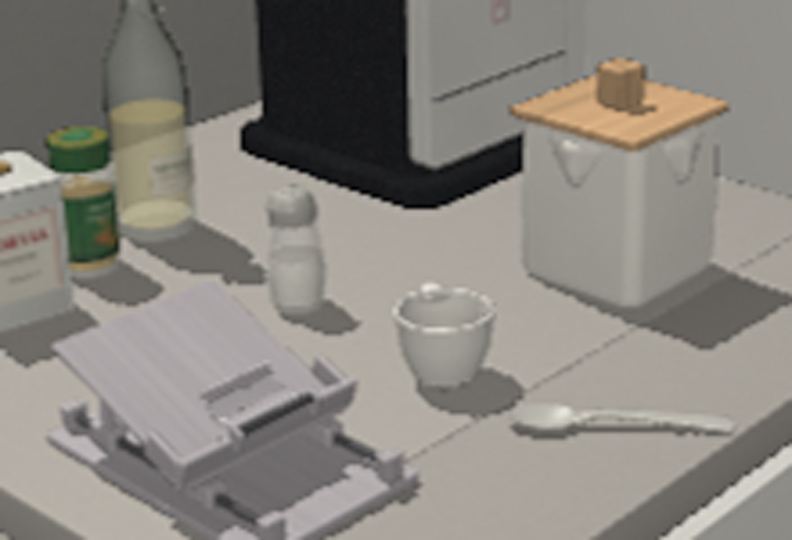

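View pics/ct.png

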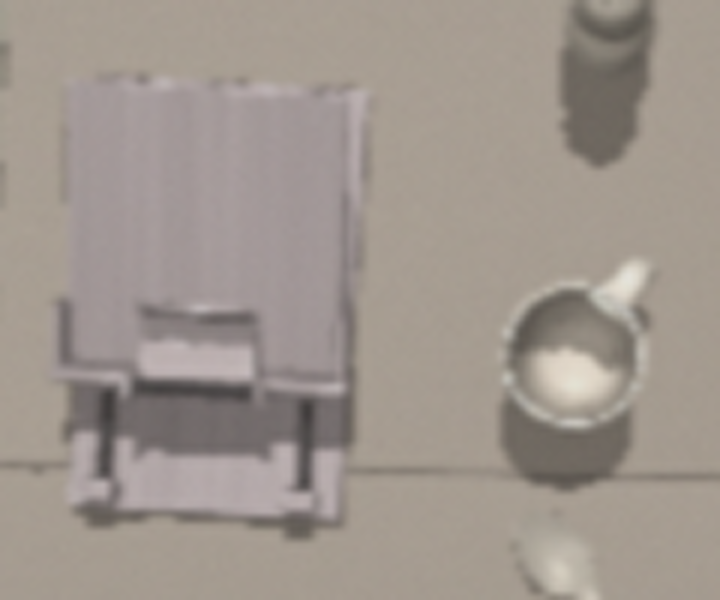

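View pics/cl.png

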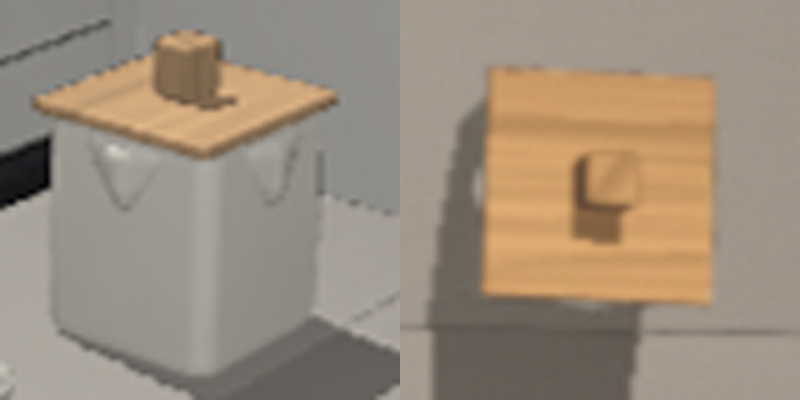

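The crops show the lid plate's corners in the top view at about (307.6,163.6), (352.8,165.4), (352.2,210.4) and (306.4,208.2), with the knob top near (332.3,185.3) in the top view and (302,147.6) in the scene view. The foot's front edge runs from about (161,219) to (207,222) in the top view. The toe line is at row 198–200 and the rest's rear edge at row 148–150.

Run:
```python
from h import *
pr=lambda l,r:print(l,r[0].round(4),round(r[1],4))
o=.4
pr("LR",tri((272,160),(307.4,163.4)));pr("LF",tri((306,169.8),(306.2,208)));pr("RF",tri((332,159),(352,210)))
pr("knobtop",tri((302,147.4),(332.2,185.2)))
print("knob@.160",onz("top",332.2,185.2,.16),onz("scene",302,147.4,.16))
for n in("top","scene"):
    im=cv2.imread(f"pics/{n}0.png");lab=cv2.cvtColor(cv2.GaussianBlur(im,(3,3),0),cv2.COLOR_BGR2LAB).astype(int)
    m=((lab[...,2]<127)&(lab[...,1]>=128)&(lab[...,0]>60)).astype(np.uint8)*255
    k=np.zeros_like(m);x0,y0,x1,y1={"top":(150,135,220,235),"scene":(135,200,255,290)}[n];k[y0:y1,x0:x1]=m[y0:y1,x0:x1]
    k=cv2.morphologyEx(k,cv2.MORPH_OPEN,np.ones((2,2)))
    c=np.vstack(cv2.findContours(k,0,2)[0]);h=cv2.convexHull(c);print(n,cv2.minAreaRect(c),cv2.approxPolyDP(h,2.0,True)[:,0].tolist())
    cv2.imwrite(f"pics/m_{n}.png",cv2.resize(np.hstack([im[y0:y1,x0:x1],cv2.cvtColor(k[y0:y1,x0:x1],8)]),None,fx=3.3,fy=3.3,interpolation=0))
a=cv2.imread("pics/m_top.png");b=cv2.imread("pics/m_scene.png")
w=np.zeros((a.shape[0]+b.shape[0],max(a.shape[1],b.shape[1]),3),np.uint8);w[:a.shape[0],:a.shape[1]]=a;w[a.shape[0]:,:b.shape[1]]=b;cv2.imwrite("pics/m.png",w[:600,:800])
```

```text
LR [ 0.6046 -0.1777  0.1269] 0.0029
LF [ 0.4951 -0.1751  0.1272] 0.0023
RF [ 0.4933 -0.2873  0.1248] 0.0005
knobtop [ 0.5491 -0.2311  0.1587] 0.0015
knob@.160 [ 0.54957848 -0.23037861  0.16      ] [ 0.54630115 -0.228584    0.16      ]Traceback (most recent call last):
  File "<stdin>", line 12, in <module>
    return _nx.concatenate(arrs, 0, dtype=dtype, casting=casting)
           ~~~~~~~~~~~~~~~^^^^^^^^^^^^^^^^^^^^^^^^^^^^^^^^^^^^^^^
ValueError: need at least one array to concatenate
```

```bash
cat > m.py <<'E'
from h import *
sz={}
for n in("top","scene"):
    im=cv2.imread(f"pics/{n}0.png");b=cv2.GaussianBlur(im,(3,3),0).astype(int)
    pts={"top":[(180,160),(190,215),(225,200),(160,205)],"scene":[(180,230),(230,270),(250,240)]}[n]
    print(n,[b[v,u].tolist() for u,v in pts])
    m=((b[...,0]>=b[...,1]-1)&(b[...,2]-b[...,1]>=2)).astype(np.uint8)*255
    k=np.zeros_like(m);x0,y0,x1,y1={"top":(150,135,220,235),"scene":(135,200,255,290)}[n];k[y0:y1,x0:x1]=m[y0:y1,x0:x1]
    k=cv2.morphologyEx(k,cv2.MORPH_OPEN,np.ones((2,2)))
    c=cv2.findContours(k,0,2)[0]
    if c:
        c=np.vstack(c);h=cv2.convexHull(c);print(n,cv2.minAreaRect(c),cv2.approxPolyDP(h,2.0,True)[:,0].tolist())
    sz[n]=cv2.resize(np.hstack([im[y0:y1,x0:x1],cv2.cvtColor(k[y0:y1,x0:x1],8)]),None,fx=3.2,fy=3.2,interpolation=0)
w=np.zeros((600,800,3),np.uint8);a,b=sz["top"],sz["scene"];w[:a.shape[0],:a.shape[1]]=a;h=min(600-a.shape[0],b.shape[0]);w[a.shape[0]:a.shape[0]+h,:b.shape[1]]=b[:h];cv2.imwrite("pics/m.png",w)
E
python3 m.py
```

```text
top [[151, 151, 162], [168, 168, 178], [145, 156, 165], [126, 136, 145]]
top ((185.0569305419922, 185.4753875732422), (47.87062454223633, 70.61333465576172), 3.1798300743103027) [[164, 150], [210, 152], [206, 221], [163, 218], [161, 187]]
scene [[169, 167, 174], [132, 131, 136], [104, 109, 112]]
scene ((193.12249755859375, 249.55467224121094), (104.12183380126953, 62.057456970214844), 35.36246109008789) [[146, 226], [191, 210], [227, 236], [246, 265], [202, 288], [145, 253]]
```

View pics/m.png

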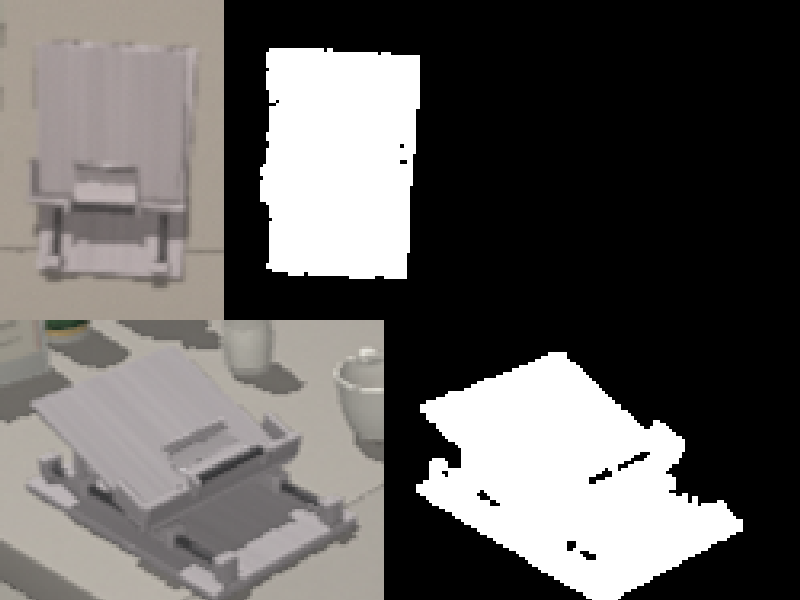

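The masks outline the stand. Its rear rest corners are near (163,149) and (210,151) in the top view, and (146,226) and (191,210) in the scene view. The front foot corners are near (162,219) and (206,221) in the top view, and (202,288) and (246,265) in the scene view.

```bash
cat >> m.py <<'E'
print('---')
im=cv2.imread("pics/top0.png");b=cv2.GaussianBlur(im,(3,3),0).astype(int)
k=((b[...,0]>=b[...,1]-1)&(b[...,2]-b[...,1]>=2))[135:235,150:220]
def edge(arr,ax,f):  # robust line of the mask's extreme
    pts=[]
    for i in arr:
        j=np.flatnonzero(k[:,i-150] if ax==0 else k[i-135]); 
        if len(j): pts.append((i,(j.max()+.5 if f=='max' else j.min()-.5)+(135 if ax==0 else 150)))
    p=np.array(pts);c=np.polyfit(p[:,0],p[:,1],1)
    for _ in range(3):
        r=np.abs(np.polyval(c,p[:,0])-p[:,1]);q=p[r<=max(.6,np.median(r)*1.5)];c=np.polyfit(q[:,0],q[:,1],1)
    return c
F=edge(range(172,197),0,'max');B=edge(range(167,206),0,'min');L=edge(range(155,182),1,'min');Rr=edge(range(155,182),1,'max');Lf=edge(range(205,217),1,'min');Rf=edge(range(205,217),1,'max')
def X(h,v): # h: row=a*col+b ; v: col=a*row+b
    r=(h[0]*v[1]+h[1])/(1-h[0]*v[0]);return v[0]*r+v[1],r
for nm,h,v,z in(("BL",B,L,.075),("BR",B,Rr,.075),("FL",F,Lf,.008),("FR",F,Rf,.008)):
    u=X(h,v);print(nm,np.round(u,2),onz("top",*u,z).round(4))
pr=lambda l,r:print(l,r[0].round(4),round(r[1],4))
pr("BL",tri((145.5,226),X(B,L)));pr("BR",tri((191.3,209.5),X(B,Rr)));pr("FR",tri((246.5,265),X(F,Rf)));pr("FL",tri((202,288.5),X(F,Lf)))
E
python3 m.py | sed -n '/---/,$p'
python3 - <<'E'
from h import *
# lid/knob edges, toe & cheeks from crops
c=lambda x,y:(150+x/6-.4,135+y/6-.4)
print("toe L/R z~.048",onz("top",*c(58,376),.047).round(4),onz("top",*c(347,390),.047).round(4))
print("cup",onz("top",*c(575,355),.05).round(4),"salt",tri((211.5,186),(252,132)),)
E
```

```text
---
BL [161.9  147.97] [0.646  0.1932 0.075 ]
BR [209.95 150.51] [0.6424 0.069  0.075 ]
FL [162.5  218.62] [0.4643 0.1991 0.008 ]
FR [204.99 221.06] [0.4599 0.0836 0.008 ]
BL [0.6461 0.1934 0.0697] 0.0027
BR [0.6428 0.0686 0.0644] 0.0044
FR [ 0.458   0.0832 -0.0026] 0.0052
FL [ 0.464   0.2012 -0.0024] 0.001
toe L/R z~.048 [0.5198 0.2009 0.047 ] [0.5163 0.0745 0.047 ]
cup [ 0.5337 -0.0254  0.05  ] salt (array([ 0.69174686, -0.04128998,  0.0752005 ]), np.float64(0.0063679727001348715))
```

```bash
cat > d.py <<'E'
import sys,numpy as np
from scipy.spatial.transform import Rotation as R
from station import arm
s=arm.get_state();x,y,z,w=map(float,sys.argv[1:5])
M=R.from_euler("xyz",s["ee_rot"]).as_matrix();t=(w-s["ee_rot"][2]+np.pi)%(2*np.pi)-np.pi
print("tool shift",(M.T@(np.array([x,y,z])-s["eef_pos"])).round(4),"turn",round(-t,3),"t",s["t"],"F",s["force"].round(1))
E
python3 d.py .549 -.230 .20 -.025
```

```text
tool shift [0.5951 0.6601 0.0268] turn -0.396 t 0.1 F [ 0.2 -0.1 -0. ]
```

Careful with the scale: turns go in shares of 2 pi rad. That gives: -0.396 rad / 6.2832 = -0.063.

```bash
python3 nudge.py '[[0.088,[0.15,0.165,0],-0.0159],[0.088,[0.15,0.165,0],-0.0159],[0.088,[0.15,0.165,0],-0.0159],[0.088,[0.15,0.165,0],-0.0159],[0.088,[0.15,0.165,0],-0.0159],[0.088,[0.595,0.66,0.027],-0.063],[0.088,[0.595,0.66,0.027],-0.063],[0.088,[0.595,0.66,0.027],-0.063],[0.088,[0.595,0.66,0.027],-0.063],[0.088,[0.595,0.66,0.027],-0.063],[0.088,[0.595,0.66,0.027],-0.063],[0.088,[0.595,0.66,0.027],-0.063],[0.088,[0.595,0.66,0.027],-0.063],[0.088,[0.595,0.66,0.027],-0.063],[0.088,[0.595,0.66,0.027],-0.063],[0.088,[0.595,0.66,0.027],-0.063],[0.088,[0.595,0.66,0.027],-0.063],[0.088,[0.595,0.66,0.027],-0.063],[0.088,[0.595,0.66,0.027],-0.063],[0.088,[0.595,0.66,0.027],-0.063]]'; python3 d.py .549 -.230 .2 -.025
```

```text
t: 1.77
eef_pos: [0.5321, -0.1785, 0.2015]
ee_rot: [-3.141, 0.0, -0.025]
force: [1.8, 0.8, 0.3]
width: 0.0878
gripper_force: 0.0
tool shift [0.0182 0.051  0.0015] turn 0.0 t 1.7667 F [1.8 0.8 0.3]
```

```bash
python3 nudge.py '[[0.088,[0.018,0.051,0],0],[0.088,[0.018,0.051,0],0],[0.088,[0.018,0.051,0],0],[0.088,[0.018,0.051,0],0]]'; python3 d.py .549 -.230 .136 -.025
python3 - <<'E'
from h import *
f=arm.grab_frame("top");cv2.imwrite("pics/t1.png",cv2.resize(f[130:240,280:390,::-1],None,fx=5,fy=5))
E
```

```text
t: 2.1
eef_pos: [0.5483, -0.2285, 0.2008]
ee_rot: [-3.141, 0.002, -0.027]
force: [0.2, -0.3, -0.7]
width: 0.0877
gripper_force: 0.0
tool shift [0.0008 0.0015 0.0648] turn -0.002 t 2.1 F [ 0.2 -0.3 -0.7]
```

View pics/t1.png

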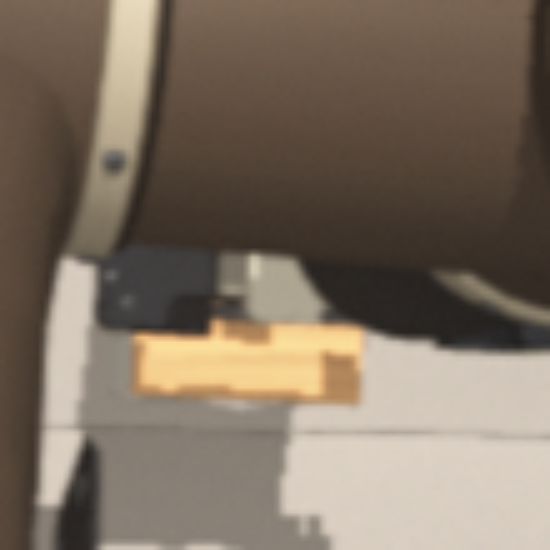

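The arm hides most of the lid from above, but the open fingers straddle the knob with plenty of room. I'll go down and close.

```bash
python3 nudge.py '[[0.088,[0.001,0,0.03],0],[0.088,[0.001,0,0.055],0],[0.088,[0.001,0,0.065],0],[0.088,[0.001,0,0.065],0],[0.026,[0.001,0,0.065],0],[0.02,[0.001,0,0.065],0],[0.02,[0.001,0,0.065],0],[0.02,[0.001,0,0.065],0],[0.02,[0.001,0,0.065],0],[0.02,[0.001,0,0.065],0],[0.02,[0.001,0,0.065],0],[0.02,[0.001,0,0.065],0]]' 15
```

```text
t: 3.15
eef_pos: [0.5499, -0.2278, 0.1369]
ee_rot: [-3.142, -0.0, -0.025]
force: [-0.1, -0.3, -0.5]
width: 0.0398
gripper_force: 0.0
```

```bash
python3 nudge.py '[[0.02,[0,0,0],0],[0.02,[0,0,0],0],[0.02,[0,0,0],0],[0.02,[0,0,0],0],[0.02,[0,0,0],0],[0.02,[0,0,0],0]]' 15
```

```text
t: 3.65
eef_pos: [0.5499, -0.2279, 0.1368]
ee_rot: [3.141, 0.0, -0.025]
force: [0.3, -2.1, -0.7]
width: 0.026
gripper_force: 15.0
```

```bash
python3 nudge.py '[[0.02,[0,0,-0.02],0],[0.02,[0,0,-0.05],0],[0.02,[0,0,-0.09],0],[0.02,[0,0,-0.1],0],[0.02,[0,0,-0.1],0]]' 15; python3 d.py .606 .133 .14 -.035
```

```text
t: 4.07
eef_pos: [0.5517, -0.228, 0.2409]
ee_rot: [3.141, -0.007, -0.024]
force: [0.9, 0.4, -2.2]
width: 0.026
gripper_force: 15.0
tool shift [ 0.0448 -0.3623  0.1009] turn 0.011 t 4.0667 F [ 0.9  0.4 -2.2]
```

In the tool's units: 0.01 rad / 6.2832 = 0.0016.

```bash
python3 nudge.py '[[0.02,[0.01,-0.03,0],0],[0.02,[0.02,-0.06,0],0],[0.02,[0.02,-0.09,0],0],[0.02,[0.02,-0.12,0],0],[0.02,[0.03,-0.15,0],0],[0.02,[0.03,-0.18,0],0],[0.02,[0.04,-0.21,0],0],[0.02,[0.04,-0.24,0],0],[0.02,[0.05,-0.27,0],0],[0.02,[0.056,-0.3,0],0.0016],[0.02,[0.056,-0.33,0],0.0016],[0.02,[0.056,-0.35,0],0.0016],[0.02,[0.056,-0.362,0.02],0.0016],[0.02,[0.056,-0.362,0.05],0.0016],[0.02,[0.056,-0.362,0.07],0.0016],[0.02,[0.056,-0.362,0.08],0.0016],[0.02,[0.056,-0.362,0.08],0.0016],[0.02,[0.056,-0.362,0.08],0.0016],[0.02,[0.056,-0.362,0.08],0.0016]]' 15
python3 - <<'E'
from h import *
f=arm.grab_frame("scene");cv2.imwrite("pics/s2.png",cv2.resize(f[120:300,120:360,::-1],None,fx=3.3,fy=3.3,interpolation=2))
E
python3 d.py .606 .133 .1 -.035
```

```text
t: 5.65
eef_pos: [0.6157, 0.1328, 0.158]
ee_rot: [-3.141, -0.002, -0.035]
force: [0.2, -0.0, -0.8]
width: 0.026
gripper_force: 15.0
tool shift [-0.0099  0.0003  0.0583] turn 0.0 t 5.7 F [-0.2  0.4 -1.4]
```

View pics/s2.png

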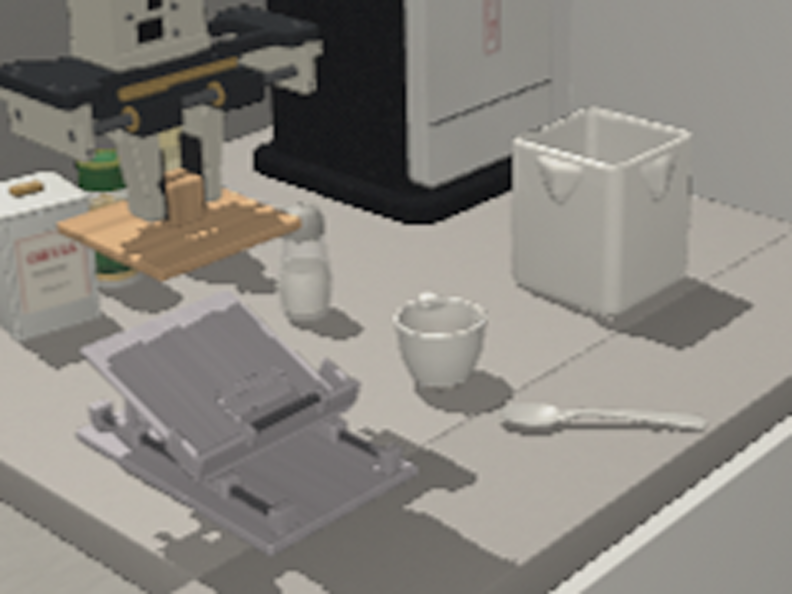

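The lid hangs level in the fingers, with its near-left lower corner at about (169.6,203.8) in the full image. The canister, cup, spoon and salt shaker haven't moved. I'll use this corner to check the camera calibration against the robot.

Run:
```python
from h import *
c,s=np.cos(-.035),np.sin(-.035)
for nm,dx,dy,z,px in(("FLb",-.056,.056,.143,(169.6,203.8)),("FRt",-.056,-.056,.151,(210.8,185.5)),("BLt",.056,.056,.151,(137.6,188.5))):
    X=np.array([.6157+c*dx-s*dy,.1328+s*dx+c*dy,z]);print(nm,proj("scene",X).round(1),px,(onz("scene",*px,z)-X).round(4))
```

```text
FLb [168.1 205.1] (169.6, 203.8) [ 0.0026 -0.0058  0.    ]
FRt [210.7 185.2] (210.8, 185.5) [-0.0016  0.0011  0.    ]
BLt [135.8 186.6] (137.6, 188.5) [-0.0115  0.0036  0.    ]
```

```bash
python3 nudge.py '[[0.02,[-0.01,0,0.02],0],[0.02,[-0.01,0,0.04],0],[0.02,[-0.01,0,0.052],0],[0.02,[-0.01,0,0.056],0],[0.02,[-0.01,0,0.058],0],[0.02,[-0.01,0,0.058],0]]' 15; python3 nudge.py '[[0.02,[0,0,0.002],0],[0.02,[0,0,0.004],0],[0.02,[0,0,0.004],0]]'
```

```text
t: 6.2
eef_pos: [0.6055, 0.1332, 0.0997]
ee_rot: [-3.141, -0.001, -0.035]
force: [0.5, 0.7, -1.6]
width: 0.026
gripper_force: 15.0
t: 6.45
eef_pos: [0.605, 0.1332, 0.0951]
ee_rot: [-3.141, -0.001, -0.035]
force: [-0.1, -1.3, -1.9]
width: 0.0258
gripper_force: 15.0
```

Contact is expected at about 0.095, so from here I'll go down in small steps. I'll let the lid pitch in the pads under a lighter grip.

```bash
for i in 1; do python3 nudge.py '[[0.02,[0,0,0.002],0],[0.02,[0,0,0.003],0],[0.02,[0,0,0.003],0]]' 10; python3 nudge.py '[[0.02,[0,0,0.002],0],[0.02,[0,0,0.003],0],[0.02,[0,0,0.003],0]]'; done
```

```text
t: 6.7
eef_pos: [0.6046, 0.1331, 0.0921]
ee_rot: [-3.142, 0.0, -0.035]
force: [-3.3, -0.0, 3.8]
width: 0.0259
gripper_force: 10.0
t: 6.95
eef_pos: [0.6044, 0.1331, 0.0886]
ee_rot: [3.142, 0.001, -0.035]
force: [-4.3, -0.1, 3.7]
width: 0.026
gripper_force: 10.0
```

```bash
python3 nudge.py '[[0.02,[0,0,0.002],0],[0.02,[0,0,0.003],0],[0.02,[0,0,0.003],0]]'; python3 nudge.py '[[0.02,[0,0,0.001],0],[0.02,[0,0,0.002],0],[0.02,[0,0,0.002],0]]'
python3 - <<'E'
from h import *
f=arm.grab_frame("scene");cv2.imwrite("pics/s3.png",cv2.resize(f[170:290,130:270,::-1],None,fx=5,fy=5,interpolation=2))
E
```

```text
t: 7.2
eef_pos: [0.6043, 0.133, 0.0854]
ee_rot: [3.141, 0.001, -0.035]
force: [-3.2, 0.9, 2.6]
width: 0.0258
gripper_force: 10.0
t: 7.45
eef_pos: [0.6042, 0.133, 0.0833]
ee_rot: [3.141, 0.001, -0.035]
force: [-5.3, 0.8, 3.3]
width: 0.0255
gripper_force: 10.0
```

View pics/s3.png

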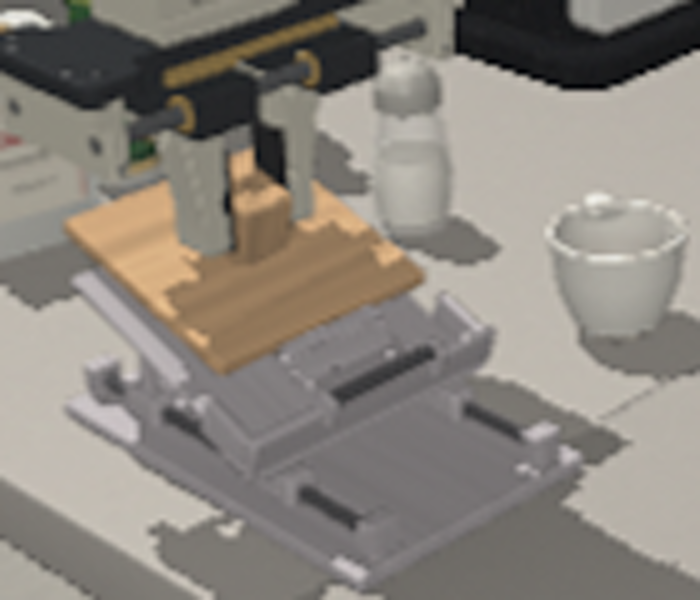

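The lid is pitching back onto the rest. Its near edge, from (220,370) to (425,275) in the crop, is still slightly proud, upslope of the clip and between the cheeks. I'll keep lowering until the force rises.

```bash
python3 nudge.py '[[0.02,[0,0,0.001],0],[0.02,[0,0,0.002],0],[0.02,[0,0,0.002],0]]'; python3 nudge.py '[[0.02,[0,0,0.001],0],[0.02,[0,0,0.002],0],[0.02,[0,0,0.002],0]]'
```

```text
t: 7.75
eef_pos: [0.6039, 0.1329, 0.0812]
ee_rot: [3.141, 0.002, -0.035]
force: [-4.9, 0.5, 3.8]
width: 0.0259
gripper_force: 10.0
t: 8.0
eef_pos: [0.6043, 0.1329, 0.08]
ee_rot: [3.141, 0.001, -0.035]
force: [-7.3, 0.5, 8.0]
width: 0.0258
gripper_force: 10.0
```

```bash
python3 nudge.py '[[0.02,[-0.002,0,0.0007],0],[0.02,[-0.0047,0,0.0017],0],[0.02,[-0.0047,0,0.0017],0]]' 12; python3 nudge.py '[[0.02,[-0.002,0,0.0007],0],[0.02,[-0.0047,0,0.0017],0],[0.02,[-0.0047,0,0.0017],0]]'
```

```text
t: 8.25
eef_pos: [0.6017, 0.1336, 0.079]
ee_rot: [-3.141, -0.003, -0.034]
force: [0.6, -0.3, 5.1]
width: 0.0255
gripper_force: 12.0
t: 8.5
eef_pos: [0.5971, 0.134, 0.0774]
ee_rot: [-3.14, -0.004, -0.034]
force: [0.8, 0.2, 4.6]
width: 0.0258
gripper_force: 12.0
```

```bash
python3 nudge.py '[[0.02,[-0.003,0,0.001],0],[0.02,[-0.006,0,0.002],0],[0.02,[-0.009,0,0.003],0],[0.02,[-0.009,0,0.003],0]]'; python3 nudge.py '[[0.02,[-0.002,0,0.0007],0],[0.02,[-0.0047,0,0.0017],0],[0.02,[-0.0047,0,0.0017],0]]'
python3 - <<'E'
from h import *
f=arm.grab_frame("scene");cv2.imwrite("pics/s4.png",cv2.resize(f[170:290,130:270,::-1],None,fx=5,fy=5,interpolation=2))
E
```

```text
t: 8.83
eef_pos: [0.5887, 0.1345, 0.0744]
ee_rot: [-3.14, -0.005, -0.034]
force: [5.2, 1.0, 3.9]
width: 0.0258
gripper_force: 12.0
t: 9.08
eef_pos: [0.5857, 0.135, 0.0738]
ee_rot: [-3.139, -0.008, -0.033]
force: [9.5, -1.3, 6.3]
width: 0.0264
gripper_force: 12.0
```

View pics/s4.png

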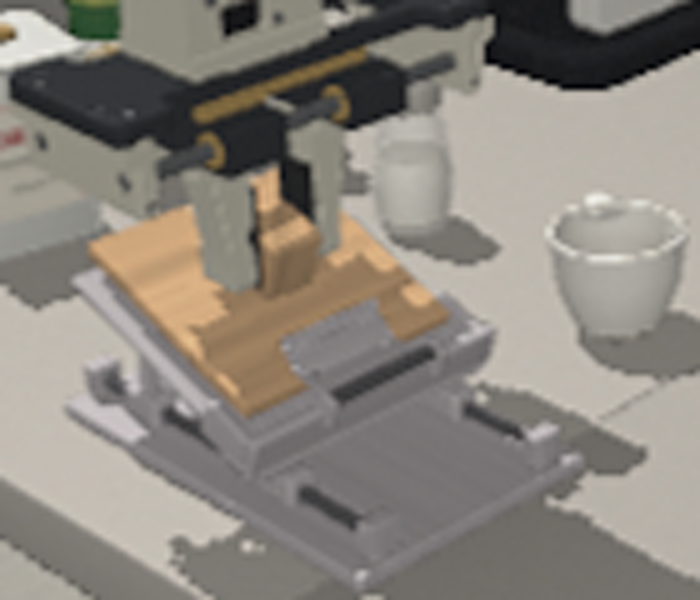

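The front edge has entered between the cheeks and under the clip leaf, at about (335,345) in the crop, and is now meeting the bump. I'll raise the grip and keep pushing down the slope, watching the force.

```bash
python3 nudge.py '[[0.02,[0,0,0],0],[0.02,[-0.001,0,0.0004],0],[0.02,[-0.003,0,0.001],0],[0.02,[-0.003,0,0.001],0]]' 30; python3 nudge.py '[[0.02,[-0.001,0,0.0004],0],[0.02,[-0.003,0,0.001],0],[0.02,[-0.003,0,0.001],0]]'
```

```text
t: 9.47
eef_pos: [0.5811, 0.1348, 0.0718]
ee_rot: [-3.14, -0.005, -0.034]
force: [5.1, 0.5, 5.9]
width: 0.0257
gripper_force: 30.0
t: 9.72
eef_pos: [0.5774, 0.1348, 0.0704]
ee_rot: [-3.14, -0.003, -0.034]
force: [5.6, 1.0, 5.4]
width: 0.0254
gripper_force: 30.0
```

```bash
python3 nudge.py '[[0.02,[-0.001,0,0.0004],0],[0.02,[-0.003,0,0.001],0],[0.02,[-0.003,0,0.001],0]]'; python3 nudge.py '[[0.02,[-0.001,0,0.0004],0],[0.02,[-0.002,0,0.0007],0],[0.02,[-0.002,0,0.0007],0]]';python3 nudge.py '[[0.02,[-0.001,0,0.0004],0],[0.02,[-0.002,0,0.0007],0],[0.02,[-0.002,0,0.0007],0]]'
```

```text
t: 9.97
eef_pos: [0.5739, 0.1347, 0.0691]
ee_rot: [-3.141, -0.002, -0.035]
force: [4.7, 0.5, 4.3]
width: 0.026
gripper_force: 30.0
t: 10.22
eef_pos: [0.5716, 0.1346, 0.0683]
ee_rot: [-3.141, -0.001, -0.035]
force: [4.9, 0.5, 4.2]
width: 0.0257
gripper_force: 30.0
t: 10.47
eef_pos: [0.5713, 0.1348, 0.0683]
ee_rot: [-3.141, -0.004, -0.034]
force: [10.4, -1.6, 3.3]
width: 0.0256
gripper_force: 30.0
```

```bash
python3 nudge.py '[[0.02,[-0.001,0,0.0004],0],[0.02,[-0.002,0,0.0007],0],[0.02,[-0.002,0,0.0007],0]]'
```

```text
t: 10.72
eef_pos: [0.5711, 0.1348, 0.0685]
ee_rot: [-3.14, -0.007, -0.033]
force: [15.3, -5.4, 5.2]
width: 0.0259
gripper_force: 30.0
```

That's the hard toe stop: x no longer moves while the force rises, and z matches the expected home height. I'll ease the push off, release and retreat.

```bash
python3 nudge.py '[[0.02,[0.002,0,-0.0008],0],[0.02,[0.002,0,-0.0008],0],[0.05,[0.002,0,-0.0008],0],[0.05,[0.002,0,-0.0008],0],[0.05,[0.002,0,-0.0008],0],[0.05,[0.002,0,-0.0008],0],[0.05,[0.002,0,-0.0008],0],[0.05,[0.002,0,-0.002],0],[0.05,[0.002,0,-0.02],0],[0.05,[0.002,0,-0.05],0],[0.05,[0.002,0,-0.09],0],[0.05,[0.002,0,-0.13],0],[0.05,[0.002,0,-0.15],0],[0.05,[0.002,0,-0.15],0],[0.05,[0.002,0,-0.15],0]]'
python3 - <<'E'
from h import *
f=arm.grab_frame("scene");a=cv2.resize(f[190:290,130:250,::-1],(600,500),interpolation=2)
cv2.imwrite("pics/s5.png",a)
E
```

```text
t: 11.97
eef_pos: [0.5691, 0.1347, 0.2182]
ee_rot: [-3.14, -0.002, -0.035]
force: [-0.1, -0.4, -0.9]
width: 0.0499
gripper_force: 0.0
```

View pics/s5.png

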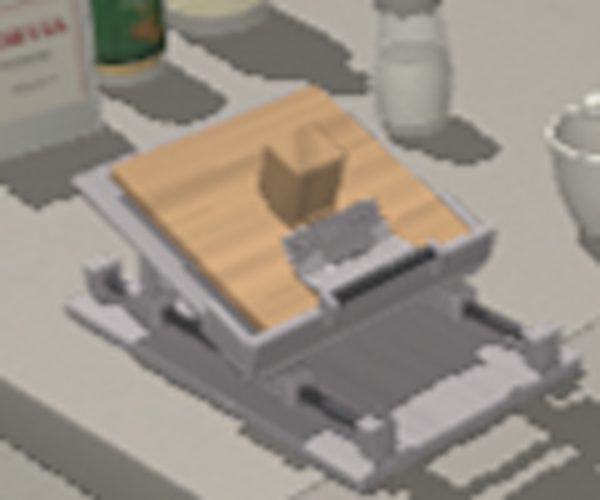

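The lid lies flat on the rest with its front edge against the toe stop, at about (265,330) to (470,235) in the crop. It is under the clip, and the gripper is clear.

```bash
python3 nudge.py '[[0.05,[0,0,0],0],[0.05,[0,0,0],0],[0.05,[0,0,0],0]]' && python3 -c "
from station import arm
print(arm.job_done())"
```

```text
t: 12.27
eef_pos: [0.5682, 0.1341, 0.2153]
ee_rot: [3.14, 0.002, -0.035]
force: [-0.3, -0.6, -0.2]
width: 0.0498
gripper_force: 0.0
the job is handed in; nothing more can be done
None
```

I put the lid in the stand, flat on the rest, under the clip and pushed against the toe stop. I then released it and handed the job in at about 12 s; no verdict was returned.

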